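# Load a weld kit from a sloped parts bin

## Task

Make up the weld kit: take the three steel pieces out of the sloped three-compartment bin and lay each in its own rests on the sliding tray - the round tube in the V rests, the flat bar in the narrow notches, and the angle, flat leg down, in the wide notches, each about centred lengthwise. Leave the tray at its near end while you load it; when all three lie in place, push the loaded tray by its handle all the way to the far stop. Do not shift the spanner, the magnet or the cup.

Things in the scene. Friction and masses are not known exactly. Their poses are not given: they have to be found in the camera images.
- bin: Dark steel bin, 262 wide (y), 158 long, left or right of the sliding tray. Floor slopes 15 degrees, low edge to the robot; 3 compartments side by side, 82 x 150 inside, walls 22 above the floor (back 34; top 85 above bench). Each holds a piece, in any order, lengthwise down the slope on two ribs 80 apart, 6 free under its middle. Origin: on the bench under its middle; x up the slope, z up.
- tube: Round steel tube, 25 outside diameter, 120 long, 0.2 kg. Origin: on its surface under its middle as it lies in the bin; x along its axis (up the slope in the bin), z away from the bin floor.
- tube_centre (a point): Middle of the tube on its axis (12.5 from its surface).
- flat_bar: Flat steel bar 120 x 20 x 10 with two dark hole marks on top, 0.19 kg. Origin: centre of its underside; x along its length, y along its 20 width, z along its 10 thickness, away from the bin floor.
- bar_centre (a point): Centre of the flat bar (half way through its length, width and thickness).
- angle: Steel angle (L section), 120 long, 0.3 kg: one leg lies flat on the bin floor, 30 wide and 8 thick, the other stands up from its -y edge, 8 thick, its top 35 above the underside; its middle plane is at y = -11 and it can be gripped across its 8 thickness. Origin: centre of the underside of the flat leg; x along its length, y across the flat leg, z along the standing leg.
- tray (a joint): Position of the sliding tray along its rails, m: 0 at the near end (towards the robot), 0.09 at the far stop; it starts at 0 to 0.015. It slides stiffly (about 4 N) and stays where it is left.
- v_rest (a point): Middle bay of the sliding tray (grey plate 150 x 176, top 24 above the bench; tray points have x along the rails away from the robot, y left, z up): where the tube's centre lies when resting in the two 90-degree V rests, 50 above the bench. In every bay the two rests are 12 thick, 40 before and behind the point along x, 68 free between them for fingers, down to the plate.
- narrow_rest (a point): Left bay (58 to the left of the V rests): where bar_centre lies when the bar rests flat in the two narrow notches, 26 wide, either way round or up; 37 above the bench; seats 8 above the plate (32 above the bench), with sides 12 high.
- wide_rest (a point): Right bay (58 to the right of the V rests): where the origin of the angle lies when it rests, flat leg down, in the two wide notches, 36 wide; seats 8 above the plate (32 above the bench), with sides 12 high. The angle may lie either way round.
- handle (a point): Middle of the tray's round handle bar, 12 diameter, 80 long across the tray (along y) at its near end, 56 above the bench. Pushing it away from the robot, along x of the tray points, slides the tray.
- spanner: Bystander: spanner 176 long, 5 thick, lying flat between the robot and the work. Origin at its middle.
- magnet: Bystander: triangular welding magnet, 65 x 65 x 15, lying flat between the robot and the work. Origin at its middle.
- cup: Bystander: white enamel cup, 91 high, 69 wide with an ear, behind the work. Origin under its middle.

How it is judged (in metres and radians):
On the way:
1. all three pieces lie in their own rests, let go, with the tray still in the near third of its travel (x of tube_centre in the frame of v_rest between -0.018 and 0.018 m and y of tube_centre in the frame of v_rest between -0.004 and 0.004 m and z of tube_centre in the frame of v_rest between -0.004 and 0.004 m and angle between the x axis of tube and the x axis of v_rest, either way round below 0.12 rad and x of bar_centre in the frame of narrow_rest between -0.018 and 0.018 m and y of bar_centre in the frame of narrow_rest between -0.006 and 0.006 m and z of bar_centre in the frame of narrow_rest between -0.004 and 0.004 m and angle between the x axis of flat_bar and the x axis of narrow_rest, either way round below 0.12 rad and angle between the z axis of flat_bar and the z axis of narrow_rest, either way round below 0.12 rad and x of angle in the frame of wide_rest between -0.018 and 0.018 m and y of angle in the frame of wide_rest between -0.006 and 0.006 m and z of angle in the frame of wide_rest between -0.004 and 0.004 m and angle between the x axis of angle and the x axis of wide_rest, either way round below 0.12 rad and angle between angle's own z axis and vertical below 0.12 rad and contact force between each of tube, flat_bar, angle and the fingers below 0.2 N and value of joint tray below 0.03 m), for 0.2 s.
At the end, for the whole second after the job is handed in: Tube in the V rests (centre within 18 mm lengthwise, 4 mm sideways and in height), flat bar in the narrow and angle, flat leg down, in the wide notches (bar_centre and angle origin within 18, 6, 4 mm), all level and along the tray within 0.12 rad, at rest; tray at the far stop (joint above 0.084 m) (x of tube_centre in the frame of v_rest between -0.018 and 0.018 m and y of tube_centre in the frame of v_rest between -0.004 and 0.004 m and z of tube_centre in the frame of v_rest between -0.004 and 0.004 m and angle between the x axis of tube and the x axis of v_rest, either way round below 0.12 rad and x of bar_centre in the frame of narrow_rest between -0.018 and 0.018 m and y of bar_centre in the frame of narrow_rest between -0.006 and 0.006 m and z of bar_centre in the frame of narrow_rest between -0.004 and 0.004 m and angle between the x axis of flat_bar and the x axis of narrow_rest, either way round below 0.12 rad and angle between the z axis of flat_bar and the z axis of narrow_rest, either way round below 0.12 rad and x of angle in the frame of wide_rest between -0.018 and 0.018 m and y of angle in the frame of wide_rest between -0.006 and 0.006 m and z of angle in the frame of wide_rest between -0.004 and 0.004 m and angle between the x axis of angle and the x axis of wide_rest, either way round below 0.12 rad and angle between angle's own z axis and vertical below 0.12 rad and linear speed of each of tube, flat_bar, angle below 0.02 m/s and value of joint tray above 0.084 m and velocity of joint tray below 0.01 m/s); the robot touches nothing.
It fails at once if the spanner, the magnet or the cup is shifted by more than 25 mm (distance of any of spanner, magnet, cup from where it was at the start of the episode above 0.025 m).
It also fails if it takes over 62 s, if anything falls off the work surface, if the arm or the gripper's body presses on something with over 40 N, if the wrist force passes 120 N, or if a joint passes its speed limit or range.

## Robot

A 6-joint arm with a two-finger parallel gripper is mounted at the origin on a cart in front of the work surface, level with it; the furniture and walls round the work are solid. World frame = base frame: x ahead of the robot, y to its left, z up, the work surface at z = 0. Lengths are in mm, angles in rad, forces in N, time in s.
With the tool pointing down it reaches from about 250 to 725 mm from the base axis. Payload 9.7 kg.
Tool frame: the origin (TCP) lies on the front face of the gripper's body, between the roots of the fingers; the fingertips stand 73 mm ahead of it and the grasp point (between the pads) lies 54 mm ahead of it; z points along the fingers, y is the line along which they close (so a half turn about z gives the same grasp; the last joint's range is limited). The gripper opens to 85 mm and grips with 20 to 120 N. Pads are 22 mm wide; open, the fingers measure 114 mm over their backs; the gripper's body (76 mm by 85 mm) begins 54 mm behind the grasp point. The pads swing forward as they close: fully open they stand 13 mm farther back than shut.
Start: joints at [1.315, 0.087, 0.176, 1.66, 0, 1.571], TCP at [139.158, 532.102, 303.884] pointing down, gripper open.
Joint ranges: [-3.13, 3.13], [-0.85, 1.81], [-1.15, 1.24], [-2.2, 2.28], [-1.44, 1.52], [-3.14, 3.14]. Speed limits (rad/s): [2.22, 2.22, 2.57, 3.14, 3.14, 3.14].

## Interface

Orientations are given as a unit quaternion [w, x, y, z].
In Python, from workcell import ctrl gives the robot as it stands. The module is installed in compiled form; this text tells all that it offers.
- The arm moves only by the tool play_rows, never from a script. Its argument "plan" is one flat list of numbers, 5 for each row, row after row: the closure, from -1 (fully open) to 1 (shut), so that 0 is half open, then the shift along the world's x, y, z each as a share of 0.6 m, from -1 to 1, then the turn about the world's z as a share of 60 degrees, from -1 to 1. In form: [claw, x, y, z, spin, claw, x, y, z, spin, ...]. A call has 1 to 20 rows; each row shifts and turns the commanded pose from where the row before left it; what a row does not reach is not made up. A row lasts 1/12 s, in which the tool goes at most 41.7 mm and 7.16 degrees, less where a joint would pass 70% of its speed; a pose out of reach is approached as far as the arm can. A call with a number of a shift or a turn outside -1 to 1 is refused whole. A call with a gripper value outside its range is refused whole. The fingers move at their own pace and stop on an object; "squeeze" is the grip in N (left out, the last holds). Time passes only in rows, so rows that do not move let the fingers close. It gives the time, the measured TCP pose, the force, the opening and the grip force at its end, in the units of the state.
- ctrl.observe(): the state, without advancing time (a new reading comes with each control period).
- ctrl.camera(name): name is "scene" or "side" or "wrist"; returns the picture (420x560x3 uint8, blue, green, red); there is no depth.
- ctrl.get_calibration(name): a dict with "K" (3x3 intrinsics, pixels), "world_to_cam" (4x4, takes a point from world to camera coordinates). Camera axes: x right, y down, z forward; pixel columns grow to the right and rows downward; lengths in mm; the calibration is good to about 2 mm. A picture is of the moment at which its call begins: read the wrist's pose just before it. get_calibration takes no time and is no camera call; for the wrist camera it gives the pose at the moment of the call.
- ctrl.finish_job(): hands the job in; it is judged then, once.
Trained networks look in the newest picture that a camera, given by its name, has taken for a name from the list of things; names that differ only in an ending like _2 or _b are one class to them, and where a whole thing is asked for, a point or a joint stands for the part that bears it (a point fixed in the world has none). Each returns a list of dicts, best first, with "confidence" (0 to 1); they miss things now and then, are a little off and sometimes report something else, mostly with a low value. They report only what shows in the picture. A call takes as long as a camera call.
- ctrl.masks_of(thing, camera): "region" (420x560 bool, what is visible of it) and "at" ([row, column] in pixels, amid what is visible of it).
The state is a dict: "time": time; "joints": joint angles; "qd": joint speeds; "effort": joint torques, N m; "position": TCP position; "tcp_rot": TCP orientation; "wrist_force": force on the tool from outside, world axes, zero at the start; "torque": the same for the moment, N m; "width": finger opening in mm; "finger_force": force on a finger pad.
Only numpy, scipy, OpenCV 4.12 (cv2) and the standard library are available. Lean on these libraries where they do the work, as an engineer would, in place of code of your own. Each camera call takes 0.05 s, during which the arm holds its last target. There are 200 camera calls.

## Working session

There is one attempt and no reset: what is moved stays moved. The work goes in short steps, Python scripts to look and compute and a tool call to move; the robot and the scene stay as the last step left them, time stands still between calls to the robot, and variables do not carry over. Pictures are saved under pics/ and viewed, at most 10 in all, crops included, and the job is handed in when it is done.

Besides the shell and the picture viewer there is one more tool, called after ">>>" as name(argument=value, ...) on one line, values as JSON. play_rows: Moves the arm, as the interface text tells. Shift numbers are shares of 0.6 m and turn numbers shares of 60 degrees, none past 1 either way. Its arguments: {"type":"object","properties":{"plan":{"type":"array","items":{"type":"number","minimum":-1,"maximum":1}},"squeeze":{"type":"number"}},"required":["plan"]}

```bash
mkdir -p pics; python3 - <<'E'
from workcell import ctrl
import cv2,numpy as np
o=ctrl.observe();print(o['time'],o['position'],o['tcp_rot'],o['width'])
ims=[ctrl.camera(n) for n in("scene","side")]
for n,i in zip(("scene","side"),ims):
    cv2.imwrite(f"pics/{n}0.png",i); c=ctrl.get_calibration(n); print(n,c['K'].tolist() if hasattr(c['K'],'tolist') else c['K'],np.round(c['world_to_cam'],3).tolist())
E
```

```text
0.0 [139.11704911 531.99021101 303.18524535] [-8.50251233e-05  1.27546561e-01  9.91832374e-01 -6.39953620e-04] 85.60547964583287
scene [[417.26068741935126, 0.0, 283.8909882002466], [0.0, 417.26068741935126, 205.19562845110002], [0.0, 0.0, 1.0]] [[0.742, -0.671, 0.017, -430.014], [-0.481, -0.55, -0.683, 330.561], [0.467, 0.498, -0.73, 681.292], [0.0, 0.0, 0.0, 1.0]]
side [[471.36210677714485, 0.0, 278.38511845408397], [0.0, 471.36210677714485, 205.9389122217379], [0.0, 0.0, 1.0]] [[0.99, -0.138, -0.002, -584.478], [-0.058, -0.407, -0.911, 99.856], [0.125, 0.903, -0.411, 1051.61], [0.0, 0.0, 0.0, 1.0]]
```

View pics/scene0.png

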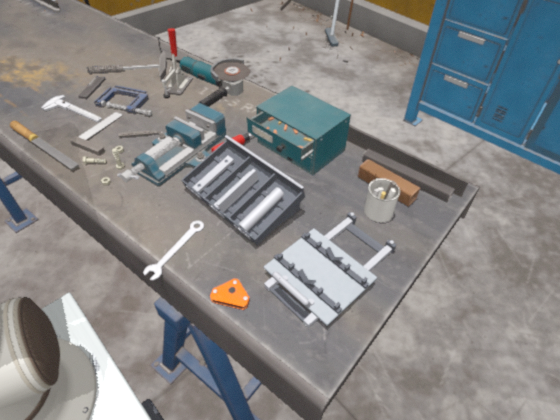

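View pics/side0.png

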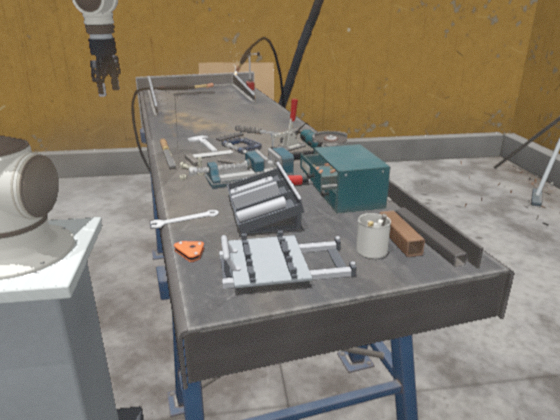

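The scene view shows the bin at about (245,190) and, from left to right, the flat bar with hole marks (213,172), the angle (237,187) and the tube (262,210). The tray is at (320,272) with its handle at (292,300), and the cup at (381,200), spanner (175,250) and magnet (230,293) are clear of it. The side view agrees: bin (265,203), tray (275,262).

```bash
cat >h.py <<'E'
from workcell import ctrl
import cv2,numpy as np
from scipy.spatial.transform import Rotation as R
def ray(cal,uv):
    W=np.array(cal['world_to_cam']);K=np.array(cal['K'])
    d=W[:3,:3].T@np.linalg.inv(K)@np.array([uv[0],uv[1],1.]);c=-W[:3,:3].T@W[:3,3]
    return c,d/np.linalg.norm(d)
def onz(cal,uv,z):
    c,d=ray(cal,uv);return c+d*(z-c[2])/d[2]
def tri(rs):
    A=sum(np.eye(3)-np.outer(d,d) for c,d in rs);b=sum((np.eye(3)-np.outer(d,d))@c for c,d in rs)
    return np.linalg.solve(A,b)
def proj(cal,p):
    W=np.array(cal['world_to_cam']);q=np.array(cal['K'])@(W[:3,:3]@np.array(p)+W[:3,3]);return q[:2]/q[2]
def line(cal,mask,zc,slope_axis=None):
    "centre and min-area box of mask mapped onto plane z=zc"
    cs=max(cv2.findContours(mask.astype(np.uint8),cv2.RETR_EXTERNAL,cv2.CHAIN_APPROX_NONE)[0],key=cv2.contourArea)[:,0]
    P=np.array([onz(cal,p,zc)[:2] for p in cs],np.float32)
    return cv2.minAreaRect(P)
E
python3 - <<'E'
from h import *
cal={n:ctrl.get_calibration(n) for n in("scene","side")}
for t in ("tube","flat_bar","angle","bin","tray","handle","magnet","spanner","cup"):
    rs=[]
    for n in cal:
        m=ctrl.masks_of(t,n)
        if m: 
            d=m[0];rs.append(ray(cal[n],d['at'][::-1]));print(t,n,round(d['confidence'],2),np.round(d['at']),d['region'].sum(),np.round(onz(cal[n],d['at'][::-1],40)))
    if len(rs)==2:print('   tri',np.round(tri(rs)))
c=ctrl.get_calibration("wrist");print(np.round(c['world_to_cam'],3).tolist(),np.round(c['K']).tolist())
E
```

```text
tube scene 0.68 [209. 263.] 582 [558.  48.  40.]
tube side 0.65 [208. 260.] 482 [554.  63.  40.]
   tri [552.  40.  50.]
flat_bar scene 0.79 [176. 215.] 364 [541. 206.  40.]
flat_bar side 0.71 [185. 248.] 210 [537. 222.  40.]
   tri [536. 196.  50.]
angle scene 0.77 [193. 238.] 623 [546. 125.  40.]
angle side 0.78 [195. 256.] 580 [553. 150.  40.]
   tri [547. 120.  49.]
bin scene 0.76 [185. 247.] 5245 [579. 130.  40.]
bin side 0.61 [211. 271.] 2390 [578.  45.  40.]
   tri [599. 164.  -9.]
tray side 0.7 [218. 184.] 391 [370.  34.  40.]
handle scene 0.8 [277. 319.] 5551 [ 523. -163.   40.]
handle side 0.67 [262. 266.] 3634 [ 539. -193.   40.]
   tri [ 541. -150.   12.]
magnet scene 0.58 [296. 231.] 848 [369. -83.  40.]
magnet side 0.79 [248. 189.] 468 [ 386. -115.   40.]
   tri [380. -67.  12.]
spanner scene 0.9 [253. 171.] 576 [339.  77.  40.]
spanner side 0.72 [258. 265.] 3707 [ 538. -176.   40.]
   tri [ 518.  375. -317.]
cup scene 0.93 [200. 381.] 1144 [ 781. -109.   40.]
cup side 0.66 [238. 373.] 1268 [ 780. -124.   40.]
   tri [ 788. -106.   31.]
[[0.254, 0.967, -0.0, -549.313], [0.927, -0.243, 0.284, -35.233], [0.275, -0.072, -0.959, 379.461], [0.0, 0.0, 0.0, 1.0]] [[313.0, 0.0, 285.0], [0.0, 313.0, 215.0], [0.0, 0.0, 1.0]]
```

>>> play_rows(plan=[-1,0.0457,-0.049,0,0.0245,-1,0.0457,-0.049,0,0.0245,-1,0.0457,-0.049,0,0.0245,-1,0.0457,-0.049,0,0.0245,-1,0.0457,-0.049,0,0.0245,-1,0.0457,-0.049,0,0.0245,-1,0.0457,-0.049,0,0.0245,-1,0.0457,-0.049,0,0.0245,-1,0.0457,-0.049,0,0.0245,-1,0.0457,-0.049,0,0.0245,-1,0.0457,-0.049,0,0.0245,-1,0.0457,-0.049,0,0.0245,-1,0.0457,-0.049,0,0.0245,-1,0.0457,-0.049,0,0.0245,-1,0,0,0,0,-1,0,0,0,0])

```text
time: 2.33
position: [523.9, 118.9, 303.2]
tcp_rot: [-0.001, -0.05, 0.999, -0.0]
wrist_force: [-0.5, -0.0, -0.7]
width: 85.4
finger_force: 0.0
```

```bash
python3 - <<'E'
from h import *
o=ctrl.observe();print(o['time'],np.round(o['position'],1),R.from_quat(np.roll(o['tcp_rot'],-1)).as_matrix()[:,1].round(3))
c=ctrl.get_calibration("wrist");im=ctrl.camera("wrist");v=im.copy()
for t in ("tube","flat_bar","angle"):
    for m in ctrl.masks_of(t,"wrist")[:2]:
        (ce,sz,an)=line(c,m['region'],45)
        print(t,round(m['confidence'],2),m['at'],m['region'].sum(),np.round(ce),np.round(sz),round(an,1))
cv2.imwrite("pics/w1.png",v)
np.savez("w1.npz",im=im,W=c['world_to_cam'],K=c['K'])
E
```

```text
2.3333 [523.9 118.9 303.2] [-0.1    0.995 -0.   ]
tube 0.98 [209.4, 212.5] 2638 [556.  44.] [132.  26.] 1.1
flat_bar 0.96 [216.7, 369.8] 2118 [544. 213.] [125.  22.] 8.3
angle 0.89 [210.2, 294.9] 3028 [550. 132.] [133.  32.] 5.0
angle 0.43 [211.9, 214.3] 2759 [555.  45.] [ 29. 132.] 89.2
```

View pics/w1.png

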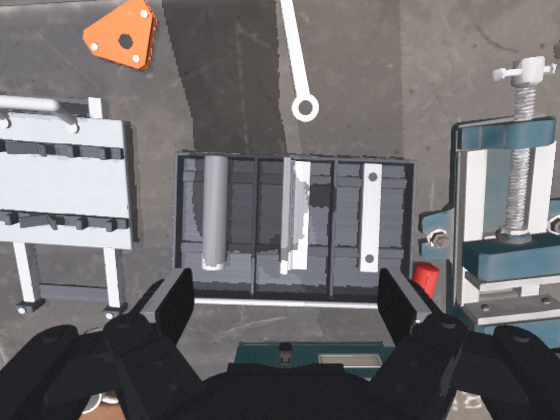

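The wrist view shows the tube at (213,210), the angle with its standing leg on the left at (288,215), and the bar at (370,217). Bin top corners are at about (177,153), (414,160) near and (172,300), (410,303) far.

```bash
cat >>h.py <<'E'
def plane_pts(cal,uvs,p0,n):
    out=[]
    for uv in uvs:
        c,d=ray(cal,uv);out.append(c+d*(n@(p0-c))/(n@d))
    return np.array(out)
E
python3 - <<'E'
from h import *
f=np.load("w1.npz");c=dict(K=f['K'],world_to_cam=f['W'])
for uv,z in (((177,153),33),((414,160),33),((172,300),85),((410,303),85)):print(uv,onz(c,uv,z).round())
yaw=0.1;ex=np.array([np.cos(yaw),np.sin(yaw),0]);t=np.radians(15)
n=np.cos(t)*np.array([0,0,1])-np.sin(t)*ex; up=np.cos(t)*ex+np.array([0,0,np.sin(t)]);ey=np.cross(n,up)
ctr=np.array([562,131,32.])
for th,h in (("tube",18.5),("flat_bar",16),("angle",41)):
    m=ctrl.masks_of(th,"wrist")[0]['region'].astype(np.uint8)
    cs=max(cv2.findContours(m,0,1)[0],key=cv2.contourArea)[:,0]
    P=plane_pts(c,cs,ctr+n*h,n)-ctr
    q=np.c_[P@up,P@ey].astype(np.float32);r=cv2.minAreaRect(q)
    print(th,r,"extent",q.min(0),q.max(0),"world centre",(ctr+n*h+up*r[0][0]+ey*r[0][1]).round(1))
E
python3 - <<'E'
import cv2
im=cv2.imread('pics/w1.png')[140:310,160:430]
cv2.imwrite('pics/w1c.png',cv2.resize(im,None,fx=2.9,fy=2.9,interpolation=cv2.INTER_CUBIC))
E
```

```text
(177, 153) [493.  -1.  33.]
(414, 160) [476. 253.  33.]
(172, 300) [639.  12.  85.]
(410, 303) [618. 259.  85.]
tube ((-14.198150634765625, -85.26756286621094), (25.455753326416016, 125.04698944091797), 88.04444122314453) extent [-76.76847 -99.31947] [ 48.106228 -71.40236 ] world centre [552.1  44.3  46.2]
flat_bar ((-9.29568862915039, 83.4708023071289), (22.32666778564453, 118.71977996826172), 88.06869506835938) extent [-68.359825  71.36526 ] [49.849957 95.97214 ] world centre [540.6 212.7  45. ]
angle ((-11.805736541748047, 1.6033344268798828), (28.995494842529297, 117.86762237548828), 88.09129333496094) extent [-70.983116 -13.872372] [46.68269  17.577595] world centre [539.9 130.4  68.5]
```

View pics/w1c.png

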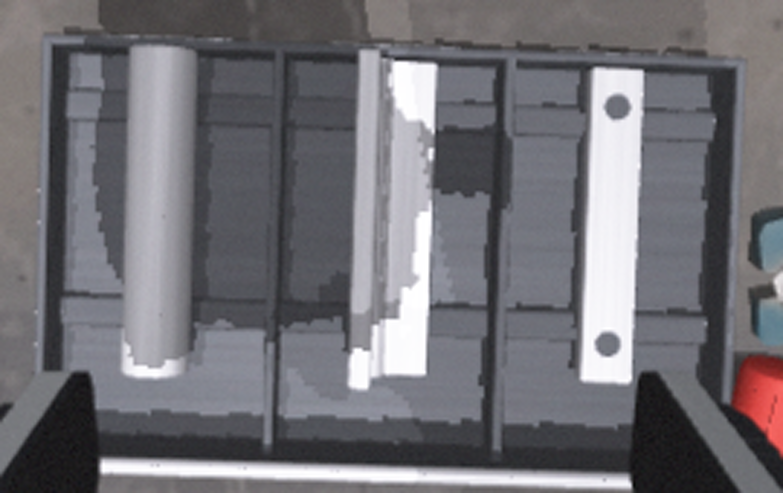

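The crop shows bar top ends at full-image (372.8,163.4) to (369,271), angle leg top (286.9,157.2) to (283.8,273.8), and tube (216.2,155.5) to (212.8,269.7). The far ends look white only where light falls on them.

```bash
python3 - <<'E'
from h import *
f=np.load("w1.npz");c=dict(K=f['K'],world_to_cam=f['W'])
yaw=0.066;ex=np.array([np.cos(yaw),np.sin(yaw),0]);t=np.radians(15)
n=np.cos(t)*np.array([0,0,1])-np.sin(t)*ex; up=np.cos(t)*ex+np.array([0,0,np.sin(t)]);ey=np.cross(n,up)
ctr=np.array([558,131,32.])
for th,h,a,b in (("tube",18.5,(216.2,155.5),(212.8,269.7)),("bar top",16,(372.8,163.4),(369,271)),("leg top",41,(286.9,157.2),(283.8,273.8))):
    P=plane_pts(c,(a,b),ctr+n*h,n);d=P[1]-P[0]
    print(th,P.mean(0).round(1),"len",np.linalg.norm(d).round(1),"yaw",np.arctan2(d[1],d[0]).round(3),"slope-s",((P.mean(0)-ctr)@up).round(1),((P.mean(0)-ctr)@ey).round(1))
E
```

```text
tube [551.5  44.6  47.9] len 123.4 yaw 0.062 slope-s -7.6 -85.8
bar top [540.6 214.4  45.4] len 117.7 yaw 0.07 slope-s -8.0 84.4
leg top [540.8 120.4  69.7] len 117.9 yaw 0.072 slope-s -7.5 -9.4
```

>>> play_rows(plan=[-1,-0.0033,-0.064,0,-0.0045,-1,-0.0033,-0.064,0,-0.0045,-1,-0.0033,-0.064,0,-0.0045,-1,-0.0033,-0.064,0,-0.0045,-1,-0.0033,-0.064,0,-0.0045,-1,-0.0033,-0.064,0,-0.0045,-1,-0.0033,-0.064,0,-0.0045,0.06,0,0,0,0,0.06,0,0,0,0,0.06,0,0,0,0])

```text
time: 3.52
position: [509.1, -147.7, 304.0]
tcp_rot: [0.0, -0.035, 0.999, 0.0]
wrist_force: [0.2, 0.3, -0.3]
width: 51.1
finger_force: 0.0
```

```bash
python3 - <<'E'
from h import *
o=ctrl.observe();print(o['time'],np.round(o['position'],1),o['width'])
c=ctrl.get_calibration("wrist");im=ctrl.camera("wrist")
cv2.imwrite("pics/w2.png",im)
np.savez("w2.npz",im=im,W=c['world_to_cam'],K=c['K'])
cv2.imwrite("pics/w2z.png",cv2.resize(im[60:320,140:460],None,fx=2.3,fy=2.3,interpolation=cv2.INTER_CUBIC))
E
```

```text
3.5167 [ 509.1 -147.7  304. ] 51.106154115506826
```

View pics/w2z.png

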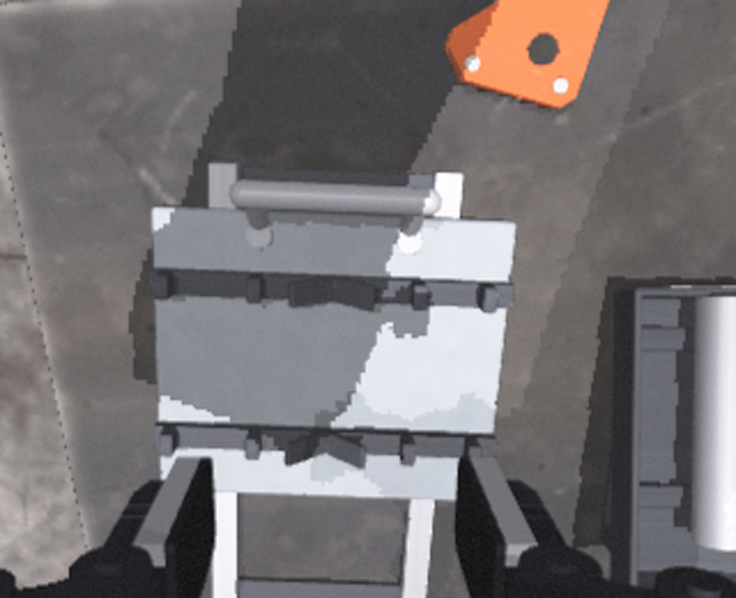

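The tray view, in this crop, has the plate's near corners at (152,208) and (515,223), its far edge at about (335,496) and the handle from (240,193) to (432,201). Notch middles are near (210,287), (333,290), (454,296) and far (210,442), (325,450), (441,448).

```bash
python3 - <<'E'
from h import *
f=np.load("w2.npz");c=dict(K=f['K'],world_to_cam=f['W'])
g=lambda x,y,z:onz(c,(140+(x+.5)/2.3-.5,60+(y+.5)/2.3-.5),z)
for l,a in dict(nearL=(152,208,24),nearR=(515,223,24),farM=(335,496,24),rightmid=(503,360,24),leftmid=(158,360,24),h1=(240,193,58),h2=(432,201,58),nw=(210,287,44),nv=(333,290,45),nn=(454,296,44),fw=(210,442,44),fv=(325,450,45),fn=(441,448,44)).items():print(l,g(*a).round(1))
np.random.seed(0)
from itertools import product
# fit tray pose: plate corners/edges etc.
obs=[((152,208),(-75,-88,24)),((515,223),(-75,88,24)),((247,288),(-40,-40,44)),((173,285),(-40,-76,44)),((428,295),(-40,45,44)),((481,297),(-40,71,44)),((247,445),(40,-40,44)),((175,440),(40,-76,44)),((415,450),(40,45,44)),((467,448),(40,71,44)),((240,193),(None,-40,56)),((432,201),(None,40,56))]
from scipy.optimize import least_squares
def res(p):
    r=[]
    cs,sn=np.cos(p[2]),np.sin(p[2])
    for (x,y),(X,Y,Z) in obs:
        X=p[3] if X is None else X
        q=proj(c,(p[0]+cs*X-sn*Y,p[1]+sn*X+cs*Y,Z))
        r+=list(q-np.array([140+(x+.5)/2.3-.5,60+(y+.5)/2.3-.5]))
    return np.array(r)
s=least_squares(res,[545,-150,0,-90],loss='soft_l1');print(s.x.round(3));print(res(s.x).reshape(-1,2).round(1).tolist())
E
```

```text
nearL [ 471.3 -237.9   24. ]
nearR [466.3 -64.2  24. ]
farM [ 616.9 -140.2   24. ]
rightmid [534.8 -60.6  24. ]
leftmid [ 547. -235.   24.]
h1 [ 458.9 -192.1   58. ]
h2 [ 456.5 -109.7   58. ]
nw [ 503.5 -206.3   44. ]
nv [ 500.7 -149.3   45. ]
nn [499.8 -92.9  44. ]
fw [ 581.3 -204.7   44. ]
fv [ 581.2 -147.7   45. ]
fn [576.6 -90.4  44. ]
[ 5.41371e+02 -1.48402e+02  3.10000e-02 -8.36170e+01]
[[-0.7, -2.1], [1.6, -2.2], [-0.4, -0.2], [-2.0, -0.2], [0.4, -0.2], [1.5, -0.1], [-0.7, 0.7], [-1.0, 1.7], [0.7, 1.2], [0.8, 2.9], [1.4, 0.1], [-1.5, -0.2]]
```

>>> play_rows(plan=[0.06,0.0141,0.0641,0,0,0.06,0.0141,0.0641,0,0,0.06,0.0141,0.0641,0,0,0.06,0.0141,0.0641,0,0,0.06,0.0141,0.0641,0,0,0.06,0,0,-0.06,0,0.06,0,0,-0.06,0,0.06,0,0,-0.06,0,0.06,0,0,-0.06,0,0.06,0,0,0,0,0.06,0,0,0,0])

```text
time: 4.48
position: [550.3, 45.3, 159.2]
tcp_rot: [-0.002, -0.036, 0.999, -0.0]
wrist_force: [0.2, -0.2, 1.8]
width: 40.2
finger_force: 0.0
```

```bash
python3 - <<'E'
from h import *
o=ctrl.observe();print(o['time'],np.round(o['position'],1),o['width'])
c=ctrl.get_calibration("wrist");im=ctrl.camera("wrist")
cv2.imwrite("pics/w3.png",im)
P=o['position']+np.array([0,0,-73]);print(proj(c,P),proj(c,[551.5,44.6,48]))
for x in (510,540):print(proj(c,[x,44.6,48+(x-551)*.268]))
m=ctrl.masks_of("tube","wrist")[0];print(m['confidence'],m['at'])
for r in (60,100,150,200,250):
    q=np.flatnonzero(m['region'][r]);print(r,q[[0,-1]] if len(q) else None)
E
```

```text
4.4833 [550.3  45.3 159.2] 40.16455114891744
[285.61031721 275.14537657] [284.27900754 248.15313908]
[289.09099433 179.11403848]
[285.6071688  229.15042734]
0.6 [247.3, 283.1]
60 None
100 None
150 [268 300]
200 [265 303]
250 [265 302]
```

View pics/w3.png

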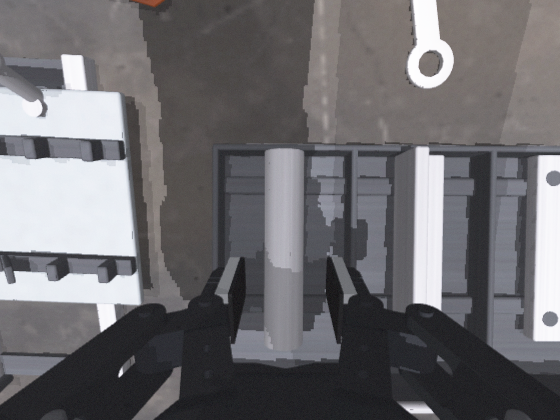

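Tube spans rows 148–350 at column 284, centred between the fingers (235–335).

>>> play_rows(plan=[0.06,0.001,0,-0.0425,0,0.06,0,0,-0.0425,0,0.06,0,0,0,0,1,0,0,0,0,1,0,0,0,0,1,0,0,0,0,1,0,0,0,0,1,0,0,0,0], squeeze=50)

```text
time: 5.25
position: [553.2, 44.1, 111.5]
tcp_rot: [0.002, -0.035, 0.999, 0.0]
wrist_force: [-0.5, 0.1, 8.1]
width: 23.1
finger_force: 50.0
```

>>> play_rows(plan=[1,0,0,0.02,0,1,0,0,0.03,0,1,0,0,0.03,0,1,0,0,0.04,0,1,0,0,0.04,0,1,0,0,0,0])

```text
time: 5.75
position: [553.5, 44.1, 211.3]
tcp_rot: [0.004, -0.035, 0.999, 0.0]
wrist_force: [0.5, -0.3, -1.4]
width: 23.0
finger_force: 49.4
```

```bash
python3 - <<'E'
from h import *
o=ctrl.observe();print(o['time'],np.round(o['position'],1),o['width'],o['finger_force'],o['wrist_force'])
im=ctrl.camera("wrist");s=ctrl.camera("side")
v=np.hstack([im[100:420,130:430],cv2.resize(s[130:290,180:330],None,fx=2,fy=2)])
cv2.imwrite("pics/w4.png",v)
E
```

```text
5.75 [553.5  44.1 211.3] 23.047650730143058 49.4104528427124 [ 0.53149581 -0.33519402 -1.40635964]
```

View pics/w4.png

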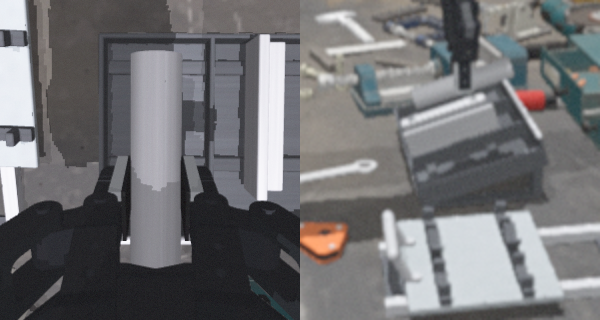

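Tube is held, tilted as it lay in the bin (near end low), centred between the pads.

>>> play_rows(plan=[1,-0.0035,-0.0642,0,-0.0074,1,-0.0035,-0.0642,0,-0.0074,1,-0.0035,-0.0642,0,-0.0074,1,-0.0035,-0.0642,0,-0.0074,1,-0.0035,-0.0642,0,-0.0074,1,0,0,-0.05,0,1,0,0,-0.05,0,1,0,0,0,0,1,0,0,0,0])

```text
time: 6.6
position: [540.2, -148.3, 143.1]
tcp_rot: [-0.002, -0.016, 1.0, 0.001]
wrist_force: [0.5, 0.4, -1.9]
width: 23.1
finger_force: 49.5
```

```bash
cat > look.py <<'E'
from h import *
import sys
o=ctrl.observe();print(o['time'],np.round(o['position'],1),o['width'].__round__(1),np.round(2*o['tcp_rot'][1],3))
c=ctrl.get_calibration("wrist");im=ctrl.camera("wrist");n=sys.argv[1]
cv2.imwrite(f"pics/{n}.png",im);np.savez(n+".npz",im=im,W=c['world_to_cam'],K=c['K'])
E
python3 look.py w5
```

```text
6.6 [ 540.2 -148.3  143.1] 23.1 -0.031
```

View pics/w5.png

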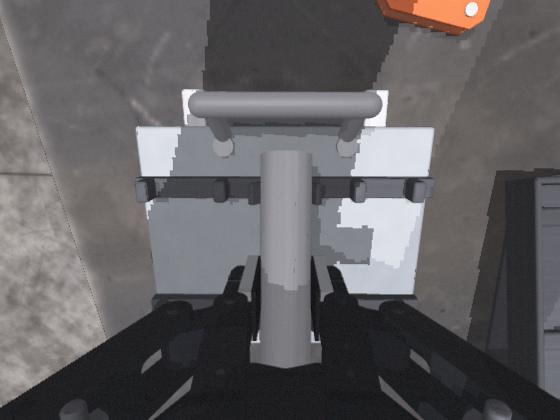

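Plate near corners (138,127)/(432,129), V walls (254)/(318) and tube centre column 286 all line up; I check the lengthwise position numerically.

```bash
python3 - <<'E'
from h import *
f=np.load("w5.npz");c=dict(K=f['K'],world_to_cam=f['W'])
print("rest near face base",onz(c,(285,178),24).round(1),"wall top near edge",onz(c,(360,180),44).round(1),onz(c,(222,180),44).round(1),"plate edge",onz(c,(285,128),24).round(1))
print("tube near-top end",onz(c,(286,152),76).round(1),'edges',onz(c,(138,127),24).round(1),onz(c,(432,129),24).round(1))
E
```

```text
rest near face base [ 498.6 -149.8   24. ] wall top near edge [ 495.1 -109.1   44. ] [ 497.4 -184.2   44. ] plate edge [ 469.3 -150.7   24. ]
tube near-top end [ 478.6 -150.    76. ] edges [ 471.4 -236.1   24. ] [467.3 -65.1  24. ]
```

>>> play_rows(plan=[1,0.005,0,-0.025,0,1,0,0,-0.007,0,1,0,0,-0.005,0,1,0,0,0,0], squeeze=20)

```text
time: 6.98
position: [545.8, -148.2, 125.1]
tcp_rot: [0.002, -0.016, 1.0, -0.0]
wrist_force: [1.8, 1.7, 5.8]
width: 23.0
finger_force: 50.4
```

>>> play_rows(plan=[1,0,0,-0.005,0,1,0,0,-0.005,0,1,0,0,0,0], squeeze=20)

```text
time: 7.23
position: [546.3, -148.3, 119.6]
tcp_rot: [0.003, -0.016, 1.0, -0.0]
wrist_force: [4.2, 0.4, 6.4]
width: 22.9
finger_force: 50.8
```

>>> play_rows(plan=[1,0,0,-0.005,0,1,0,0,-0.003,0,1,0,0,0,0])

```text
time: 7.48
position: [546.4, -148.3, 115.1]
tcp_rot: [0.003, -0.016, 1.0, -0.0]
wrist_force: [3.8, 0.9, 7.0]
width: 22.9
finger_force: 51.3
```

>>> play_rows(plan=[0.06,0,0,0,0,0.06,0,0,0,0,0.06,0,0,0,0,0.06,0,0,0,0,0.06,0,0,0.04,0,0.06,0,0,0.06,0,0.06,0,0,0.06,0,0.06,0,0,0.05,0,0.06,0,0,0.05,0,0.06,0,0,0,0,0.06,0,0,0,0])

```text
time: 8.4
position: [545.1, -148.7, 269.8]
tcp_rot: [0.002, -0.016, 1.0, -0.0]
wrist_force: [-0.0, 0.2, -0.5]
width: 40.1
finger_force: 0.0
```

```bash
python3 look.py w6
```

```text
8.4 [ 545.1 -148.7  269.8] 40.1 -0.032
```

View pics/w6.png

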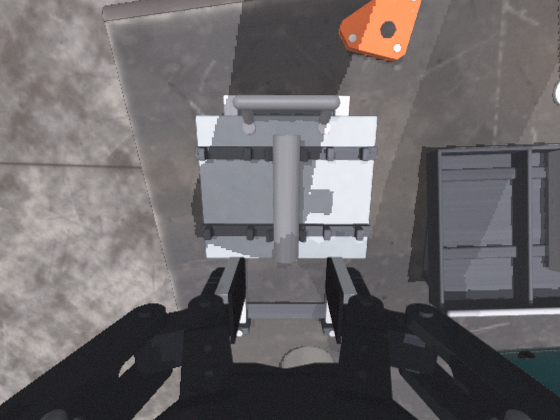

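Tube lies straight in the V rests, column 286, rows 135–262; plate corners are (197,116), (376,117), (366,257), (207,258).

```bash
python3 - <<'E'
from h import *
f=np.load("w6.npz");c=dict(K=f['K'],world_to_cam=f['W'])
Q=np.array([onz(c,u,24) for u in((197,116),(376,117),(366,257),(207,258))]);print(Q.round(1),Q.mean(0).round(1))
a,b=onz(c,(287,135),58),onz(c,(286,262),58);print(a.round(1),b.round(1),((a+b)/2).round(1))
E
```

```text
[[ 469.3 -236.4   24. ]
 [ 464.9  -64.6   24. ]
 [ 611.1  -58.8   24. ]
 [ 617.7 -232.8   24. ]] [ 540.7 -148.2   24. ]
[ 482.9 -149.6   58. ] [ 603.7 -146.7   58. ] [ 543.3 -148.2   58. ]
```

>>> play_rows(plan=[0.06,-0.0006,0.0674,0,0.0039,0.06,-0.0006,0.0674,0,0.0039,0.06,-0.0006,0.0674,0,0.0039,0.06,-0.0006,0.0674,0,0.0039,0.06,-0.0006,0.0674,0,0.0039,0.06,-0.0006,0.0674,0,0.0039,0.06,-0.0006,0.0674,0,0.0039,0.06,-0.0006,0.0674,0,0.0039,0.06,-0.0006,0.0674,0,0.0039,0.06,0,0,-0.061,0,0.06,0,0,-0.061,0,0.06,0,0,-0.061,0,0.06,0,0,0,0,0.06,0,0,0,0])

```text
time: 9.62
position: [539.8, 214.8, 155.7]
tcp_rot: [-0.003, -0.034, 0.999, -0.001]
wrist_force: [0.3, -0.1, 1.3]
width: 40.5
finger_force: 0.0
```

```bash
python3 look.py w7; python3 - <<'E'
from h import *
m=ctrl.masks_of("flat_bar","wrist")[0];print(m['confidence'],m['at'])
rs=np.flatnonzero(m['region'].any(1));print(rs[[0,-1]])
for r in (160,200,240,280): 
    q=np.flatnonzero(m['region'][r]);print(r,q[[0,-1]] if len(q) else None)
c=ctrl.get_calibration("wrist");o=ctrl.observe();print(proj(c,o['position']-[0,0,70]))
E
```

```text
9.6167 [539.8 214.8 155.7] 40.5 -0.068
0.87 [248.4, 286.4]
[153 343]
160 [271 303]
200 [271 302]
240 [271 302]
280 [271 302]
[285.59878611 277.28322202]
```

View pics/w7.png

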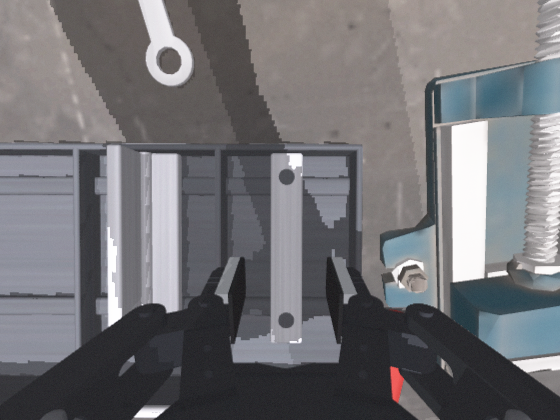

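The view shows the bar at columns 271–302 (centre 286.5), rows 153–343, between the fingers, with the vise clear on the right (flange from column 382).

>>> play_rows(plan=[0.06,0.003,0.0008,-0.04,0,0.06,0,0,-0.035,0,0.06,0,0,-0.004,0,0.06,0,0,0,0])

```text
time: 10.05
position: [543.5, 215.7, 111.9]
tcp_rot: [0.0, -0.034, 0.999, 0.0]
wrist_force: [0.2, 0.0, -0.5]
width: 40.0
finger_force: 0.0
```

>>> play_rows(plan=[0.06,0,0,-0.006,0,0.06,0,0,-0.005,0,0.06,0,0,0,0])

```text
time: 10.3
position: [543.5, 216.0, 105.0]
tcp_rot: [0.001, -0.034, 0.999, 0.0]
wrist_force: [0.2, -0.2, 0.3]
width: 40.2
finger_force: 0.0
```

>>> play_rows(plan=[1,0,0,0.001,0,1,0,0,0,0,1,0,0,0,0,1,0,0,0,0,1,0,0,0,0], squeeze=50)

```text
time: 10.72
position: [543.4, 216.0, 105.7]
tcp_rot: [0.001, -0.034, 0.999, 0.0]
wrist_force: [-1.8, -0.7, 5.9]
width: 18.3
finger_force: 49.6
```

>>> play_rows(plan=[1,0,0,0.03,0,1,0,0,0.06,0,1,0,0,0.065,0,1,-0.0006,-0.0638,0,-0.0043,1,-0.0006,-0.0638,0,-0.0043,1,-0.0006,-0.0638,0,-0.0043,1,-0.0006,-0.0638,0,-0.0043,1,-0.0006,-0.0638,0,-0.0043,1,-0.0006,-0.0638,0,-0.0043,1,-0.0006,-0.0638,0,-0.0043,1,-0.0006,-0.0638,0,-0.0043,1,0,0,-0.05,0,1,0,0,-0.045,0,1,0,0,0,0,1,0,0,0,0])

```text
time: 11.97
position: [539.3, -90.3, 139.7]
tcp_rot: [-0.002, -0.016, 1.0, 0.0]
wrist_force: [0.1, 0.7, -1.6]
width: 18.5
finger_force: 49.5
```

```bash
python3 look.py w8; python3 - <<'E'
from h import *
f=np.load("w8.npz");c=dict(K=f['K'],world_to_cam=f['W'])
for t in("flat_bar","tube","handle"):
  for m in ctrl.masks_of(t,"wrist")[:1]:
    g=m['region'];rs=np.flatnonzero(g.any(1));print(t,round(m['confidence'],2),np.round(m['at']),rs[[0,-1]])
    for r in (130,140,150,160,180,200,220,250):
        q=np.flatnonzero(g[r]);print(r,q[[0,-1]] if len(q) else None,end=' ')
    print()
o=ctrl.observe();P=np.array(o['position'])
y=0.032;T=lambda X,Y,Z:(540.7+X-y*Y,-148.2+Y+y*X,Z)
for n,p in dict(wallL=T(-46,45,44),wallR=T(-46,71,44),plateL=T(-75,-88,24),plateR=T(-75,88,24),tubeend=T(-57,0,50),hl=T(-84,-40,56),hr=T(-84,40,56)).items():print(n,proj(c,p).round(1))
print('bar near end exp',proj(c,(P[0]-1.5-58,P[1]-58*y,P[2]-65-15+5)).round(1))
E
```

```text
11.9667 [539.3 -90.3 139.7] 18.5 -0.032
flat_bar 0.97 [258. 284.] [153 367]
130 None 140 None 150 None 160 [265 306] 180 [265 306] 200 [265 306] 220 [265 306] 250 [265 306] 
tube 0.63 [226. 174.] [153 308]
130 None 140 None 150 None 160 [144 196] 180 [147 197] 200 [149 198] 220 [152 200] 250 [155 201] 
handle 0.58 [185. 143.] [ 82 341]
130 [ 33 336] 140 [ 35 336] 150 [ 37 336] 160 [ 39 335] 180 [ 23 336] 200 [ 48 333] 220 [ 52 331] 250 [ 59 331] 
wallL [261.3 176. ]
wallR [310.3 176. ]
plateL [ 28.  119.5]
plateR [338.7 119.4]
tubeend [170.6 156.3]
hl [73.1 98.3]
hr [246.8  98.2]
bar near end exp [286.2 159.7]
```

>>> play_rows(plan=[1,0.002,0,-0.025,0,1,0,0,-0.011,0,1,0,0,-0.006,0,1,0,0,0,0], squeeze=20)

```text
time: 12.5
position: [541.6, -90.1, 115.9]
tcp_rot: [0.0, -0.016, 1.0, 0.0]
wrist_force: [-1.7, 1.4, 1.5]
width: 18.4
finger_force: 50.0
```

>>> play_rows(plan=[1,0,0,-0.006,0,1,0,0,-0.005,0,1,0,0,0,0])

```text
time: 12.75
position: [542.7, -90.4, 110.7]
tcp_rot: [0.002, -0.016, 1.0, -0.0]
wrist_force: [2.1, 0.7, 6.6]
width: 18.6
finger_force: 51.1
```

>>> play_rows(plan=[1,0,0,-0.005,0,1,0,0,-0.003,0,1,0,0,0,0])

```text
time: 13.0
position: [543.1, -90.5, 106.3]
tcp_rot: [0.002, -0.016, 1.0, -0.0]
wrist_force: [3.3, 0.6, 7.4]
width: 18.1
finger_force: 51.6
```

>>> play_rows(plan=[1,0,0,-0.004,0,1,0,0,0,0,0.06,0,0,0,0,0.06,0,0,0,0,0.06,0,0,0,0,0.06,0,0,0,0,0.06,0,0,0,0,0.06,0,0,0.04,0,0.06,0,0,0.06,0,0.06,0,0,0.06,0,0.06,0,0,0.06,0,0.06,0,0,0.05,0,0.06,0,0,0,0,0.06,0,0,0,0])

```text
time: 14.17
position: [542.1, -90.5, 265.6]
tcp_rot: [0.002, -0.016, 1.0, -0.0]
wrist_force: [0.4, -0.8, -0.4]
width: 40.5
finger_force: 0.0
```

```bash
cat >chk.py <<'E'
from h import *
import sys
n=sys.argv[1];f=np.load(n+".npz");c=dict(K=f['K'],world_to_cam=f['W'])
y=0.032;ex=np.array([np.cos(y),np.sin(y)]);ey=np.array([-ex[1],ex[0]]);o=np.array([540.7,-148.2])
for t,z in(("flat_bar",42),("tube",52),("angle",50),("handle",24)):
  for m in ctrl.masks_of(t,"wrist")[:2]:
    ce,sz,an=line(c,m['region'],z);d=np.array(ce)-o
    print(t,round(m['confidence'],2),np.round(m['at']),"tray xy",round(d@ex,1),round(d@ey,1),np.round(sz,1),round(an,1))
E
python3 look.py w9; python3 chk.py w9
```

```text
14.1667 [542.1 -90.5 265.6] 40.5 -0.032
flat_bar 0.76 [194. 287.] tray xy 0.3 57.6 [119.1  19.8] 1.9
tube 0.63 [192. 220.] tray xy 1.6 -0.0 [122.6  25.2] 1.7
tube 0.22 [229. 452.] tray xy 38.7 238.5 [176.5 202. ] 3.9
angle 0.55 [210. 510.] tray xy 19.6 272.1 [135.9  34.3] 14.4
handle 0.57 [174. 210.] tray xy -11.0 -2.0 [167.2 182.3] 1.8
```

>>> play_rows(plan=[0.34,0.0006,0.0586,0,0.0057,0.34,0.0006,0.0586,0,0.0057,0.34,0.0006,0.0586,0,0.0057,0.34,0.0006,0.0586,0,0.0057,0.34,0.0006,0.0586,0,0.0057,0.34,0.0006,0.0586,0,0.0057,0.34,0,0,-0.053,0,0.34,0,0,-0.053,0,0.34,0,0,-0.053,0,0.34,0,0,0,0,0.34,0,0,0,0])

```text
time: 15.33
position: [542.5, 120.3, 166.7]
tcp_rot: [-0.002, -0.034, 0.999, -0.0]
wrist_force: [0.1, 0.6, 0.9]
width: 28.1
finger_force: 0.0
```

```bash
python3 look.py w10; python3 - <<'E'
from h import *
f=np.load("w10.npz");c=dict(K=f['K'],world_to_cam=f['W']);im=f['im']
m=ctrl.masks_of("angle","wrist")[0];g=m['region'];print(round(m['confidence'],2),m['at'],np.flatnonzero(g.any(1))[[0,-1]])
G=cv2.cvtColor(im,6)
for r in (170,200,230):
    q=np.flatnonzero(g[r]);print(r,q[[0,-1]],G[r,q[0]-6:q[-1]+6].tolist())
for x in (490,515,540,565):
    z=69.7+(x-540.8)*.268;print(x,[proj(c,(x,120.4+.068*(x-540.8)+d,z)).round(1).tolist() for d in(-4,4)])
o=ctrl.observe()['position'];print(proj(c,np.array(o)-[0,0,54]))
E
```

```text
15.3333 [542.5 120.3 166.7] 28.1 -0.068
0.98 [238.1, 298.4] [150 352]
170 [280 324] [104, 105, 102, 103, 100, 123, 182, 207, 218, 217, 208, 165, 166, 170, 171, 173, 172, 163, 148, 143, 170, 165, 157, 149, 145, 139, 147, 177, 177, 216, 253, 254, 254, 253, 253, 253, 253, 253, 253, 253, 253, 253, 253, 254, 254, 253, 253, 253, 253, 253, 232, 126, 140, 138, 137, 138]
200 [280 324] [106, 108, 106, 107, 106, 123, 188, 205, 215, 213, 212, 212, 211, 214, 217, 217, 214, 193, 148, 145, 169, 165, 155, 149, 145, 141, 147, 176, 176, 178, 175, 177, 174, 175, 171, 174, 172, 172, 171, 170, 180, 220, 236, 254, 254, 254, 254, 254, 254, 252, 239, 136, 146, 146, 145, 147]
230 [280 324] [104, 101, 104, 104, 105, 125, 189, 207, 214, 210, 209, 211, 213, 215, 215, 216, 213, 195, 173, 154, 170, 165, 162, 180, 170, 162, 184, 212, 204, 174, 173, 173, 173, 169, 168, 174, 169, 171, 172, 167, 167, 170, 174, 177, 173, 174, 173, 172, 172, 165, 142, 80, 79, 82, 80, 80]
490 [[279.0, 160.9], [293.0, 161.9]]
515 [[279.0, 206.3], [292.9, 207.2]]
540 [[279.1, 251.4], [292.9, 252.2]]
565 [[279.1, 296.1], [292.9, 296.9]]
[285.87557277 302.59114466]
```

>>> play_rows(plan=[0.34,0.002,0.0005,-0.04,0,0.34,0,0,-0.035,0,0.34,0,0,0,0,1,0,0,0,0,1,0,0,0,0,1,0,0,0,0,1,0,0,0,0], squeeze=60)

```text
time: 16.02
position: [545.7, 120.9, 125.8]
tcp_rot: [0.002, -0.034, 0.999, 0.0]
wrist_force: [-1.7, -1.7, 6.8]
width: 6.3
finger_force: 61.8
```

>>> play_rows(plan=[1,0,0,0.03,0,1,0,0,0.06,0,1,0,0,0.065,0,1,0,-0.0626,0,-0.0038,1,0,-0.0626,0,-0.0038,1,0,-0.0626,0,-0.0038,1,0,-0.0626,0,-0.0038,1,0,-0.0626,0,-0.0038,1,0,-0.0626,0,-0.0038,1,0,-0.0626,0,-0.0038,1,0,-0.0626,0,-0.0038,1,0,-0.0626,0,-0.0038,1,0,0,-0.06,0,1,0,0,-0.055,0,1,0,0,0,0,1,0,0,0,0])

```text
time: 17.35
position: [544.0, -216.9, 146.8]
tcp_rot: [-0.001, -0.016, 1.0, 0.001]
wrist_force: [-0.9, 0.0, -2.0]
width: 6.2
finger_force: 60.5
```

```bash
python3 look.py w11; python3 - <<'E'
from h import *
f=np.load("w11.npz");c=dict(K=f['K'],world_to_cam=f['W']);G=cv2.cvtColor(f['im'],6)
for t in("angle","tube","flat_bar","handle"):
  for m in ctrl.masks_of(t,"wrist")[:1]:
    g=m['region'];print(t,round(m['confidence'],2),np.round(m['at']),np.flatnonzero(g.any(1))[[0,-1]],[(r,*np.flatnonzero(g[r])[[0,-1]].tolist()) for r in (130,170,200,230) if g[r].any()])
P=np.array(ctrl.observe()['position'])
y=0.032;T=lambda X,Y,Z:(540.7+X-y*Y,-148.2+Y+y*X,Z)
for n,p in dict(wallL=T(-46,-76,44),wallR=T(-46,-40,44),plateL=T(-65,-88,24),tubeend=T(-57,0,50)).items():print(n,proj(c,p).round(1))
u=lambda a,b,v:(P[0]+a*.966-b*.259,P[1]+v+a*y,P[2]-64.8+a*.259+b*.966)
for a,b,v in((-62,10,-4),(-62,10,4),(-62,-17,26),(-42,-17,26),(-42,10,-4)):print('leg',a,b,v,proj(c,u(a,b,v)).round(1))
E
```

```text
17.35 [ 544.  -216.9  146.8] 6.2 -0.032
tube 0.56 [229. 406.] [147 356] [(170, 390, 439), (200, 387, 435), (230, 384, 431)]
flat_bar 0.93 [238. 493.] [148 334] [(170, 487, 527), (200, 479, 520), (230, 473, 513)]
handle 0.86 [147. 409.] [ 77 333] [(130, 253, 546), (170, 253, 549), (200, 255, 530), (230, 256, 525)]
wallL [272.3 172.8]
wallR [337.5 172.7]
plateL [253.1 135.9]
tubeend [416.6 153.5]
leg -62 10 -4 [275.9 153.5]
leg -62 10 4 [294.3 154.1]
leg -62 -17 26 [334.5 164.2]
leg -42 -17 26 [334.4 202.6]
leg -42 10 -4 [276.1 199.6]
```

>>> play_rows(plan=[1,0.001,0,-0.018,0,1,0,0,-0.009,0,1,0,0,0,0], squeeze=20)

```text
time: 17.85
position: [546.5, -217.3, 131.9]
tcp_rot: [0.002, -0.016, 1.0, -0.001]
wrist_force: [1.4, -0.7, 7.7]
width: 6.2
finger_force: 62.3
```

>>> play_rows(plan=[1,0,0,-0.006,0,1,0,0,-0.005,0,1,0,0,0,0])

```text
time: 18.1
position: [546.9, -217.3, 126.1]
tcp_rot: [0.002, -0.016, 1.0, -0.001]
wrist_force: [3.2, 0.0, 8.4]
width: 6.1
finger_force: 63.3
```

>>> play_rows(plan=[1,0,0,-0.005,0,1,0,0,-0.002,0,1,0,0,0,0])

```text
time: 18.35
position: [548.0, -217.4, 123.2]
tcp_rot: [0.004, -0.017, 1.0, -0.001]
wrist_force: [6.1, 1.8, 11.8]
width: 6.4
finger_force: 64.1
```

>>> play_rows(plan=[0.34,0,0,0,0,0.34,0,0,0,0,0.34,0,0,0,0,0.34,0,0,0,0,0.34,0,0,0.03,0,0.34,0,0,0.05,0,0.34,0,0,0.06,0,0.34,0,0,0.06,0,0.34,0,0,0.04,0,0.34,0,0,0,0,0.34,0,0,0,0])

```text
time: 19.27
position: [545.8, -217.4, 265.5]
tcp_rot: [0.001, -0.016, 1.0, -0.0]
wrist_force: [0.1, -0.1, -1.8]
width: 28.1
finger_force: 0.0
```

```bash
python3 look.py w12; python3 chk.py w12;python3 - <<'E'
from h import *
ctrl.camera("side");cal=ctrl.get_calibration("side")
for t in ("angle","tube","flat_bar"):
    m=ctrl.masks_of(t,"side")
    if m:
        g=m[0]['region'];ys,xs=np.nonzero(g);print(t,round(m[0]['confidence'],2),xs.min(),xs.max(),ys.min(),ys.max())
E
```

```text
19.2667 [ 545.8 -217.4  265.5] 28.1 -0.032
flat_bar 0.85 [185. 415.] tray xy -6.7 55.5 [118.5  23.1] 1.8
tube 0.96 [187. 359.] tray xy -4.9 -1.1 [125.7  27.6] 1.7
angle 0.82 [192. 298.] tray xy 3.3 -59.3 [128.7  31. ] 1.5
handle 0.96 [157. 349.] tray xy -19.5 1.0 [168.6 179.9] 1.8
handle 0.62 [186. 418.] tray xy -2.7 62.6 [125.8  26.4] 1.7
angle 0.88 239 301 253 274
tube 0.6 233 292 238 254
flat_bar 0.79 231 285 234 242
```

```bash
python3 - <<'E'
from h import *
f=np.load("w12.npz");c=dict(K=f['K'],world_to_cam=f['W']);im=f['im'];ctrl.camera("wrist")
G=cv2.cvtColor(im,6)
g=ctrl.masks_of("angle","wrist")[0]['region']
ys,xs=np.nonzero(g)
for col in range(xs.min(),xs.max()+1,3):
    r=np.flatnonzero(g[:,col]);print(col,r[[0,-1]].tolist(),onz(c,(col,r[0]),67).round(1)[:2].tolist(),onz(c,(col,r[-1]),67).round(1)[:2].tolist(),'z40',onz(c,(col,r[0]),40)[0].round(1),onz(c,(col,r[-1]),40)[0].round(1))
print([g[r].nonzero()[0][[0,-1]].tolist() for r in (150,180,210,240)])
for t,z in(("tube",62),("flat_bar",42)):
    m=ctrl.masks_of(t,"wrist")[0]['region'];col=int(np.nonzero(m)[1].mean());r=np.flatnonzero(m[:,col]);print(t,onz(c,(col,r[0]),z).round(1),onz(c,(col,r[-1]),z).round(1))
h=ctrl.masks_of("handle","wrist")[0]['region'];r=[np.flatnonzero(h[:,k])[0] for k in(340,360,380)];print('handle top row',r,onz(c,(360,r[1]),56).round(1), 'plate near edge',[onz(c,(k,np.flatnonzero(h[:,k])[0]),24).round(1).tolist() for k in(275,285,440,450)])
E
```

```text
280 [155, 173] [499.5, -223.8] [514.7, -223.4] z40 502.3 519.0
283 [136, 268] [483.8, -221.7] [604.3, -218.1] z40 485.0 617.6
286 [136, 268] [483.7, -219.2] [604.2, -215.3] z40 484.9 617.5
289 [136, 265] [483.7, -216.7] [601.0, -212.6] z40 484.9 614.0
292 [136, 257] [483.6, -214.2] [592.8, -210.1] z40 484.8 605.0
295 [136, 256] [483.5, -211.7] [591.7, -207.4] z40 484.7 603.7
298 [136, 255] [483.4, -209.3] [590.6, -204.6] z40 484.6 602.5
301 [136, 255] [483.4, -206.8] [590.5, -201.8] z40 484.5 602.4
304 [136, 255] [483.3, -204.3] [590.4, -199.1] z40 484.4 602.3
307 [136, 255] [483.2, -201.8] [590.3, -196.3] z40 484.3 602.2
310 [136, 254] [483.1, -199.3] [589.2, -193.5] z40 484.2 601.0
313 [138, 156] [484.7, -196.7] [499.4, -195.9] z40 485.9 502.2
[[281, 313], [281, 312], [281, 311], [281, 310]]
tube [ 475.5 -158.1   62. ] [ 595.1 -146.3   62. ]
flat_bar [ 475.9 -102.    42. ] [593.4 -84.2  42. ]
handle top row [np.int64(86), np.int64(86), np.int64(87)] [ 442.1 -159.3   56. ] plate near edge [[460.4, -230.3, 24.0], [460.1, -220.9, 24.0], [456.4, -75.1, 24.0], [457.0, -65.6, 24.0]]
```

All three lie level in their rests (the angle about 8 mm long of centre, within limits). Now the push.

>>> play_rows(plan=[1,-0.0558,0.0275,0,0,1,-0.0558,0.0275,0,0,1,-0.0558,0.0275,0,0,1,-0.0558,0.0275,0,0,1,0,0,-0.062,0,1,0,0,-0.062,0,1,0,0,-0.062,0,1,0,0,-0.06,0,1,0,0,0,0,1,0,0,0,0])

```text
time: 20.8
position: [410.6, -150.8, 116.2]
tcp_rot: [-0.001, -0.016, 1.0, 0.001]
wrist_force: [0.7, 1.5, 1.8]
width: 0.3
finger_force: 0.0
```

>>> play_rows(plan=[1,0.012,0.0004,0,0,1,0.01,0.0003,0,0,1,0.004,0.0001,0,0,1,0.004,0.0001,0,0,1,0.005,0.0002,0,0,1,0.006,0.0002,0,0,1,0.006,0.0002,0,0,1,0.006,0.0002,0,0,1,0.006,0.0002,0,0,1,0.006,0.0002,0,0,1,0.006,0.0002,0,0,1,0.006,0.0002,0,0,1,0.006,0.0002,0,0,1,0.006,0.0002,0,0,1,0.006,0.0002,0,0,1,0.006,0.0002,0,0,1,0.006,0.0002,0,0,1,0.006,0.0002,0,0])

```text
time: 22.3
position: [479.6, -149.0, 116.7]
tcp_rot: [-0.0, -0.016, 1.0, -0.0]
wrist_force: [-4.0, -2.9, 2.8]
width: -0.1
finger_force: 2.2
```

>>> play_rows(plan=[1,0.006,0.0002,0,0,1,0.006,0.0002,0,0,1,0.006,0.0002,0,0,1,0.006,0.0002,0,0,1,0.006,0.0002,0,0,1,0.006,0.0002,0,0,1,0.006,0.0002,0,0,1,0.006,0.0002,0,0,1,0.005,0.0002,0,0])

```text
time: 23.05
position: [511.5, -147.9, 116.6]
tcp_rot: [-0.0, -0.016, 1.0, -0.0]
wrist_force: [-4.2, -2.3, 2.1]
width: -0.2
finger_force: 2.2
```

>>> play_rows(plan=[1,0.004,0.0001,0,0,1,0.004,0.0001,0,0,1,0.003,0.0001,0,0,1,0,0,0,0])

```text
time: 23.38
position: [518.1, -147.6, 116.6]
tcp_rot: [0.0, -0.016, 1.0, 0.0]
wrist_force: [-1.0, -0.5, 0.2]
width: 0.2
finger_force: 0.5
```

>>> play_rows(plan=[1,0.004,0.0001,0,0,1,0.004,0.0001,0,0,1,0.003,0.0001,0,0,1,0,0,0,0])

```text
time: 23.72
position: [522.2, -147.4, 116.4]
tcp_rot: [-0.003, -0.016, 1.0, 0.0]
wrist_force: [-18.5, -2.1, 8.6]
width: 0.0
finger_force: 9.1
```

>>> play_rows(plan=[1,-0.01,0,0,0,1,-0.03,-0.001,0,0,1,-0.04,-0.001,0,0,1,-0.05,0,0.04,0,1,0,0,0.06,0,1,0,0,0.06,0,1,0,0,0.06,0,1,0.05,0,0.04,0,1,0.06,0,0,0,1,0.06,0,0,0,1,0.06,0,0,0,1,0.06,0,0,0,1,0,0,0,0,1,0,0,0,0])

```text
time: 24.88
position: [622.1, -148.2, 270.1]
tcp_rot: [-0.001, -0.017, 1.0, 0.001]
wrist_force: [-1.5, -0.3, -0.2]
width: 0.1
finger_force: 0.0
```

```bash
python3 look.py w13; python3 - <<'E'
from h import *
f=np.load("w13.npz");c=dict(K=f['K'],world_to_cam=f['W'])
M={t:ctrl.masks_of(t,"wrist") for t in("handle","tube","flat_bar","angle")}
for t,z in(("handle",24),("tube",52),("flat_bar",42),("angle",50)):
    for m in M[t][:1]:
        ce,sz,an=line(c,m['region'],z);print(t,round(m['confidence'],2),np.round(ce,1),np.round(sz,1),round(an,1))
h=M['handle'][0]['region'];ys,xs=np.nonzero(h)
for k in np.linspace(xs.min()+8,xs.max()-8,8).astype(int):
    r=np.flatnonzero(h[:,k]);print(k,onz(c,(k,r[0]),24).round(1)[:2])
E
```

```text
24.8833 [ 622.1 -148.2  270.1] 0.1 -0.034
handle 0.67 [ 612.1 -146.5] [166.8 179.8] 1.7
tube 0.67 [ 618.  -146.2] [111.3  26.2] 1.9
flat_bar 0.62 [622.3 -89.4] [119.1  22.7] 2.1
angle 0.69 [ 636.2 -205. ] [129.6  37.9] 1.2
205 [ 549.5 -228.1]
228 [ 548.7 -205.9]
251 [ 530.7 -183.7]
275 [ 529.9 -160.9]
298 [ 529.2 -139.1]
322 [ 528.5 -116.3]
345 [546.9 -92.7]
369 [546.1 -69.5]
```

```bash
python3 -c "
from workcell import ctrl
print(ctrl.finish_job())"
```

```text
the job is handed in; nothing more can be done
None
```

The job is handed in: tube, flat bar and angle are in their rests and the loaded tray is at the far stop; my last measurements put all three within limits (angle about 8 mm off centre lengthwise), but no verdict was returned.

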